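Load a ware board with biscuit-fired cups, nested by kind

ROBOT

A 6-joint arm with a two-finger parallel gripper is mounted at the origin on the work surface. World frame = base frame: x ahead of the robot, y to its left, z up, the work surface at z = 0. Lengths are in mm, angles in rad, forces in N, time in s.
With the tool pointing down it reaches from about 250 to 725 mm from the base axis. Payload 9.7 kg.
Tool frame: the origin (TCP) lies at the very end of the fingers, on their centre line; the grasp point (between the pads) lies 19 mm behind it; z points along the fingers, y is the direction in which the jaws open and shut (so a half turn about z gives the same grasp; the last joint's range is limited). The gripper opens to 85 mm and grips with 20 to 120 N. Pads are 22 mm wide; open, the fingers measure 114 mm over their backs; the gripper's body (76 mm by 85 mm) begins 54 mm behind the grasp point. The pads swing forward as they close: fully open they stand 13 mm farther back than shut.
Start: joints at [-1.201, 0.087, 0.176, 1.66, 0, 1.571], TCP at [198.783, -512.818, 231.284] pointing down, gripper open.
Joint ranges: [-3.13, 3.13], [-0.85, 1.81], [-1.15, 1.24], [-2.2, 2.28], [-1.44, 1.52], [-3.14, 3.14]. Speed limits (rad/s): [2.22, 2.22, 2.57, 3.14, 3.14, 3.14].

INTERFACE

Orientations are given as a rotation vector (axis times angle).
In Python, from bench import env gives the robot as it stands. Calls block until the motion is done:
- env.movep(position, orientation): joint-space move of the TCP to a pose.
- env.move_linear(position, frame=None, v=150, max_force=None): straight line of the TCP; frame=None keeps the orientation; v is the mean speed in mm/s. With max_force (N) it stops when the force on the tool has changed by that much, and returns True; else False.
- env.move_joints(angles): joint-space move.
- env.release() and env.close(): open the fingers fully, or close them until they stop; the grip force is fixed at half the most.
- env.wait(seconds).
- env.solve_ik(position, orientation): joint angles nearest the present ones, or None.
- env.snapshot(name): name is "side" or "top" or "wrist"; returns a dict with "img" (420x560x3 uint8, red, green, blue), "depth" (420x560 float32, mm along the optical axis (not along the pixel's ray), 0 where there is no reading), "camera_matrix" (3x3 intrinsics, pixels), "k1" (the pictures are not rectified: a ray, as slopes to the right and down, at radius r is drawn at 1 + k1 r^2 times it, then the intrinsics apply), "R" (3x3) and "t" (3): a world point X has camera coordinates R X + t. Camera axes: x right, y down, z forward; pixel columns grow to the right and rows downward; lengths in mm; the calibration is good to about 2 mm. A picture is of the moment at which its call begins.
A pose or a line that the arm cannot do raises env.PlanningError and nothing moves.
- env.job_done(): hands the job in, once; it reports no verdict.
Readings, each from a call of its own:
- env.get_clock(): time.
- env.get_joint_positions(): joint angles.
- env.get_qd(): joint speeds.
- env.get_joint_torque(): joint torques, N m.
- env.get_ee_pos(): TCP position.
- env.get_ee_rot(): TCP orientation.
- env.get_force(): force on the tool from outside, world axes, zero at the start.
- env.get_torque(): the same for the moment, N m.
- env.get_width(): opening from 0.0 (shut) to 1.0 (fully open).
Only numpy, scipy, OpenCV 4.12 (cv2) and the standard library are available. Lean on these libraries where they do the work, as an engineer would, in place of code of your own. Each camera call takes 0.05 s, during which the arm holds its last target.

TASK

Move the five biscuit-fired cups from the kiln shelf onto the wooden ware board: nest the two wide cups on the wide cup already standing there and the two tall narrow cups on the tall one, every cup upright and fully seated in the one below. The round-bellied cup will not nest, so stand it by itself on the bare part of the board, clear of both stacks. Leave the two cups that begin the stacks where they are, do not knock over the kiln prop, and lower each cup gently into place instead of dropping it, because biscuit ware chips.

Things in the scene. Friction and masses are not known exactly. Their poses are not given: they have to be found in the camera images.
- wide_a: Wide stacking cup on the kiln shelf, pinkish-buff unglazed clay: 68 mm across, 60 high; mouth 59 across, 35 deep. Foot 49 across, 21 high, below a wider shoulder. Nested, the foot drops into the mouth below (5 mm play) until the shoulder rests on its rim: origins 39 mm apart in height. Origin: centre of underside, z up. 0.11-0.2 kg. One of two alike, in either order.
- wide_b: Wide stacking cup on the kiln shelf, pinkish-buff unglazed clay: 68 mm across, 60 high; mouth 59 across, 35 deep. Foot 49 across, 21 high, below a wider shoulder. Nested, the foot drops into the mouth below (5 mm play) until the shoulder rests on its rim: origins 39 mm apart in height. Origin: centre of underside, z up. 0.11-0.2 kg. One of two alike, in either order.
- tall_a: Tall narrow stacking cup on the kiln shelf, pinkish-buff unglazed clay: 54 mm across, 78 high; mouth 46 across, 50 deep. Foot 36 across, 24 high, below a wider shoulder. Nested, the foot drops into the mouth below (5 mm play) until the shoulder rests on its rim: origins 54 mm apart in height. Origin: centre of underside, z up. 0.11-0.2 kg. One of two alike, in either order.
- tall_b: Tall narrow stacking cup on the kiln shelf, pinkish-buff unglazed clay: 54 mm across, 78 high; mouth 46 across, 50 deep. Foot 36 across, 24 high, below a wider shoulder. Nested, the foot drops into the mouth below (5 mm play) until the shoulder rests on its rim: origins 54 mm apart in height. Origin: centre of underside, z up. 0.11-0.2 kg. One of two alike, in either order.
- bellied: Round-bellied cup of the same clay, on the kiln shelf: 66 mm high, foot 40 mm across, belly 66 mm across at its widest (34 mm above the origin), narrowing to a neck 48 mm across at 56 mm and a rim 51 mm across. Its shape does not nest with the stacking cups. Origin: centre of the underside, z up through the mouth. 0.12-0.21 kg.
- wide_base: The wide cup already on the ware board, where the stack of wide cups begins; same shape and sizes as wide_a. Loose. Origin: centre of the underside, z up.
- tall_base: The tall narrow cup already on the ware board, where the stack of tall cups begins; same shape and sizes as tall_a. Loose. Origin: centre of the underside, z up.
- ware_board: Light wooden plank lying on the bench, fixed, 400 mm along its x, 150 mm along its y, 20 mm thick. Room for three stacks in a row along its x, at about x = -120, 0 and +120 mm (y = 0): wide_base and tall_base take two (within 8 mm), the third is bare but for a thin dried ring of slip. Origin: centre of the underside; the top is 20 mm above it.
- kiln_shelf: Grey-buff refractory slab lying on the bench, fixed, 330 mm along its x, 235 mm along its y, 16 mm thick. The five cups and the kiln prop stand on it in any order, in two rows of three along its x: places at x = -105, 0, +105 mm, y = -58 and +58 mm (within 8 mm). Origin: centre of the underside; the top is 16 mm above it.
- kiln_prop: Kiln prop among the cups on the kiln shelf: loose grey-buff solid cylinder standing upright, 34 mm across and 50 mm high with a notched head. It stays where it is. Origin: centre of the underside, z up.
Mind the look-alikes: they are no part of the job. Leave any turquoise look-alike of the wide_a alone. What is shaped like the wide_b but turquoise is not meant.

How it is judged (in metres and radians):
At the end, for the whole second after the job is handed in: Two wide cups nested on wide_base and two tall on tall_base: axes within 8 mm, seated (39 or 54 mm apart, -3/+4). Bellied cup wholly on the board, 4 mm clear of both stacks. Base cups within 20 mm of their start. All upright within 5 degrees, released, at rest (((horizontal distance between wide_a and wide_base below 0.008 m and z of wide_a in the frame of wide_base between 0.036 and 0.043 m and horizontal distance between wide_b and wide_a below 0.008 m and z of wide_b in the frame of wide_a between 0.036 and 0.043 m) or (horizontal distance between wide_b and wide_base below 0.008 m and z of wide_b in the frame of wide_base between 0.036 and 0.043 m and horizontal distance between wide_a and wide_b below 0.008 m and z of wide_a in the frame of wide_b between 0.036 and 0.043 m)) and ((horizontal distance between tall_a and tall_base below 0.008 m and z of tall_a in the frame of tall_base between 0.051 and 0.058 m and horizontal distance between tall_b and tall_a below 0.008 m and z of tall_b in the frame of tall_a between 0.051 and 0.058 m) or (horizontal distance between tall_b and tall_base below 0.008 m and z of tall_b in the frame of tall_base between 0.051 and 0.058 m and horizontal distance between tall_a and tall_b below 0.008 m and z of tall_a in the frame of tall_b between 0.051 and 0.058 m)) and distance of each of wide_base, tall_base from where it was at the start of the episode below 0.02 m and z of wide_base in the frame of ware_board between 0.016 and 0.024 m and z of tall_base in the frame of ware_board between 0.016 and 0.024 m and x of bellied in the frame of ware_board between -0.183 and 0.183 m and y of bellied in the frame of ware_board between -0.058 and 0.058 m and z of bellied in the frame of ware_board between 0.016 and 0.024 m and horizontal distance between bellied and wide_base above 0.071 m and horizontal distance between bellied and tall_base above 0.064 m and angle between each of wide_a, wide_b, tall_a, tall_b, bellied, wide_base, tall_base's own z axis and vertical below 0.09 rad and linear speed of each of wide_a, wide_b, tall_a, tall_b, bellied, wide_base, tall_base below 0.02 m/s); the robot touches nothing.
It fails at once if the kiln prop is knocked over or shifted by more than 30 mm (angle between kiln_prop's own z axis and vertical above 0.5 rad or distance of kiln_prop from where it was at the start of the episode above 0.03 m).
It fails at once if a cup is dropped (falls faster than 0.6 m/s, about 18 mm of free fall) onto its stack or the board ((linear speed of wide_a above 0.6 m/s and horizontal distance between wide_a and wide_base below 0.02 m and z of wide_a in the frame of wide_base below 0.1 m) or (linear speed of wide_b above 0.6 m/s and horizontal distance between wide_b and wide_base below 0.02 m and z of wide_b in the frame of wide_base below 0.1 m) or (linear speed of tall_a above 0.6 m/s and horizontal distance between tall_a and tall_base below 0.02 m and z of tall_a in the frame of tall_base below 0.13 m) or (linear speed of tall_b above 0.6 m/s and horizontal distance between tall_b and tall_base below 0.02 m and z of tall_b in the frame of tall_base below 0.13 m) or (linear speed of bellied above 0.6 m/s and z of bellied in the frame of ware_board below 0.05 m and x of bellied in the frame of ware_board between -0.2 and 0.2 m and y of bellied in the frame of ware_board between -0.075 and 0.075 m)).
It also fails if it takes over 112 s, if anything falls off the work surface, if the arm or the gripper's body presses on something with over 40 N, if the wrist force passes 120 N, or if a joint passes its speed limit or range.

## Working session

There is one attempt and no reset: what is moved stays moved. The work goes in short steps, each a Python script; the robot and the scene stay as the last script left them, time stands still between calls to the robot, and variables do not carry over. Pictures are saved under pics/ and viewed, and the job is handed in when it is done.

```bash
ls; mkdir -p pics; python3 - <<'E'
from bench import env
import cv2
for n in ["top","side","wrist"]:
    s=env.snapshot(n); cv2.imwrite(f"pics/{n}0.png",s["img"][:,:,::-1])
    print(n,s["camera_matrix"].tolist(),s["k1"],s["R"].round(4).tolist(),s["t"].round(1).tolist(),(s["depth"]>0).mean())
print(env.get_clock(),env.get_ee_rot(),env.get_width())
E
```

```text
pics
top [[491.393195300633, 0.0, 279.8024944022092], [0.0, 491.393195300633, 209.98930745711553], [0.0, 0.0, 1.0]] -0.1507324308051537 [[-0.0043, -1.0, 0.0019], [-0.9918, 0.004, -0.128], [0.128, -0.0024, -0.9918]] [72.4, 458.6, 1198.5] 0.995718537414966
side [[407.4776278638396, 0.0, 276.9776963718215], [0.0, 407.4776278638396, 211.54505214067558], [0.0, 0.0, 1.0]] -0.10313769530873283 [[0.9486, -0.3159, -0.0176], [-0.2462, -0.7023, -0.668], [0.1986, 0.638, -0.744]] [-414.1, 208.8, 812.9] 0.9960544217687075
wrist [[327.36486924801375, 0.0, 282.1491386138433], [0.0, 327.36486924801375, 212.89644240639618], [0.0, 0.0, 1.0]] -0.04305458449399134 [[0.3618, -0.9322, -0.0018], [-0.89, -0.346, 0.2969], [-0.2774, -0.1059, -0.9549]] [-550.0, -39.6, 379.3] 0.9959778911564626
0.15 [-3.08709028e+00 -5.77415298e-01  3.26756505e-04] 1.0000820450782941
```

View pics/top0.png

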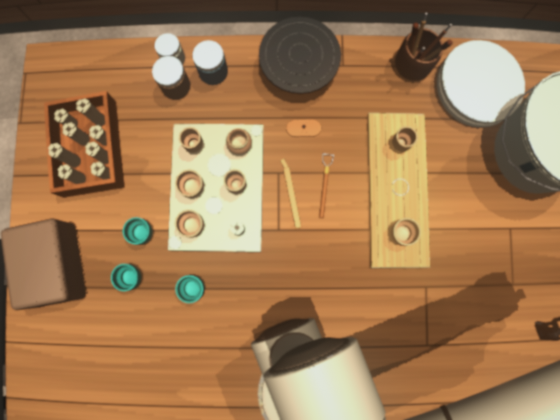

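View pics/side0.png

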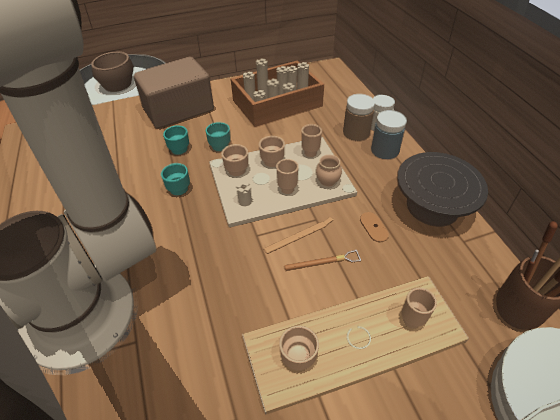

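View pics/wrist0.png

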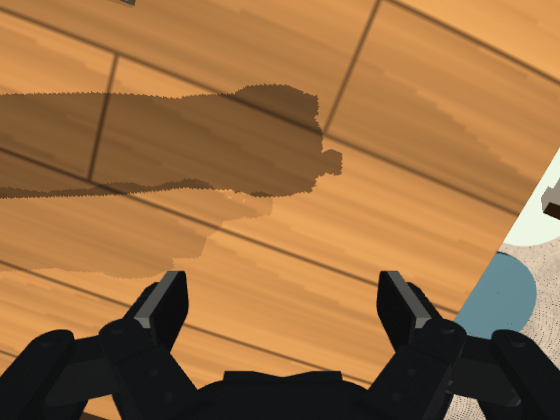

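Top view shows candidates:
- **Wide cups:** (190,184) and (190,224).
- **Tall cups:** (191,141) and (235,182).
- **Bellied cup:** (238,141).
- **Kiln prop:** (237,229).
- **Base cups on the board:** tall (404,139), wide (404,232), with the bare ring at (400,187).
- **Turquoise look-alikes, to be left alone:** (137,231), (125,277) and (189,289).

Next I check a close crop and measure.

```bash
cat > h.py <<'E'
from bench import env
import numpy as np, cv2
def cloud(s):
    h,w=s["depth"].shape; K=s["camera_matrix"]
    v,u=np.mgrid[0:h,0:w].astype(float)
    xy=cam_rays(s,np.stack([u.ravel(),v.ravel()],1))
    P=np.c_[xy,np.ones(len(xy))]*s["depth"].reshape(-1,1)
    return ((P-s["t"])@s["R"]).reshape(h,w,3)
def cam_rays(s,uv):
    return cv2.undistortPoints(np.asarray(uv,float).reshape(-1,1,2),s["camera_matrix"],np.array([s["k1"],0,0,0,0.])).reshape(-1,2)
def toplane(s,uv,z):
    xy=cam_rays(s,uv); d=np.c_[xy,np.ones(len(xy))]@s["R"]; c=-s["R"].T@s["t"]
    return c+d*((z-c[2])/d[:,2])[:,None]
def proj(s,X):
    r=cv2.Rodrigues(s["R"])[0]
    return cv2.projectPoints(np.asarray(X,float).reshape(-1,1,3),r,np.array(s["t"],float),s["camera_matrix"],np.array([s["k1"],0,0,0,0.]))[0].reshape(-1,2)
def circ(xy):
    A=np.c_[2*xy,np.ones(len(xy))]; b=(xy**2).sum(1)
    p=np.linalg.lstsq(A,b,rcond=None)[0]; return p[:2],np.sqrt(p[2]+p[:2]@p[:2])
E
python3 - <<'E'
from h import *
s=env.snapshot("top"); P=cloud(s)
c=s["img"][100:275,120:440]; cv2.imwrite("pics/crop1.png",cv2.resize(c[:,:,::-1],None,fx=2.4,fy=2.4,interpolation=cv2.INTER_CUBIC))
for n,u,v in [("wideA",190,184),("wideB",190,224),("tallA",191,141),("tallB",235,182),("bel",238,141),("prop",237,229),("tallbase",404,139),("widebase",404,232)]:
    Q=P[v-22:v+22,u-22:u+22]
    z=Q[...,2]; m=z>0
    base=20 if u>300 else 16
    top=np.percentile(z,99.5)
    r=Q[(z>top-6)]
    k=cv2.minEnclosingCircle(r[:,:2].astype(np.float32))
    print(n,"top",top.round(1),"minus base",(top-base).round(1),"ctr",np.round(k[0],1),"dia",round(2*k[1],1),"mean",r.mean(0).round(1))
for u,v in [(215,165),(215,200),(400,165),(400,205),(330,240),(218,165)]: print(P[v,u].round(1))
E
```

```text
wideA top 1247.2 minus base 1231.2 ctr [301.7  73.5] dia 0.0 mean [ 301.7   73.5 1247.2]
wideB top 79.0 minus base 63.0 ctr [370.7 196.4] dia 281.9 mean [419.1 287.1 101.5]
tallA top 1247.2 minus base 1231.2 ctr [301.7  73.5] dia 0.0 mean [ 301.7   73.5 1247.2]
tallB top 470.8 minus base 454.8 ctr [301.7  73.5] dia 0.0 mean [ 301.7   73.5 1247.2]
bel top 87.1 minus base 71.1 ctr [477.9 128.1] dia 368.8 mean [581.1 159.9 263.8]
prop top 70.7 minus base 54.7 ctr [364.4 129.1] dia 167.7 mean [400.9 164.8 197.8]
tallbase top 101.4 minus base 81.4 ctr [474.1 -92.8] dia 479.1 mean [ 618.7 -229.1  136.3]
widebase top 84.1 minus base 64.1 ctr [358.  -96.1] dia 357.3 mean [ 395.3 -210.5  166. ]
[577.8 236.3  15.4]
[486.7 234.8  17.1]
[ 575.9 -239.9   19.3]
[ 471.4 -235.1   21.7]
[385.2 -57.   -0.6]
[577.1 228.2  18.3]
```

View pics/crop1.png

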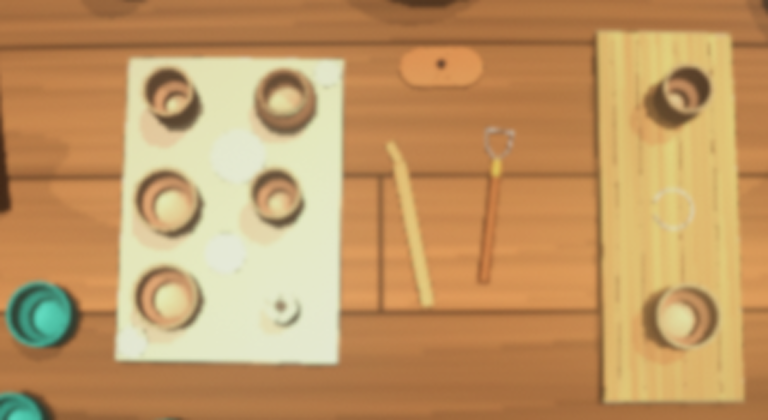

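The crop confirms it: two wide and two tall pink-buff cups, the bellied cup top right and the notched prop bottom right. The turquoise cups are off the shelf. I'll reject the depth outliers and fit the rims.

```bash
cat > m.py <<'E'
from h import *
OBJ={"wideA":(190,184,60,16,68),"wideB":(190,224,60,16,68),"tallA":(191,141,78,16,54),"tallB":(235,182,78,16,54),"bel":(238,141,66,16,51),"prop":(237,229,50,16,34),"tallbase":(404,139,78,20,54),"widebase":(404,232,60,20,68)}
E
python3 - <<'E'
from m import *
s=env.snapshot("top"); s2=env.snapshot("side")
P=cloud(s);P2=cloud(s2)
for n,(u,v,h,b,d) in OBJ.items():
    c0=toplane(s,[(u,v)],b+h)[0]
    for nm,PP in (("top",P),("side",P2)):
        Q=PP.reshape(-1,3); q=Q[(np.abs(Q[:,2]-b-h)<4)&(np.hypot(*(Q[:,:2]-c0[:2]).T)<45)]
        if len(q)<15: print(n,nm,"few");continue
        c=np.median(q[:,:2],0); c,r=circ(q[:,:2]);
        for _ in range(3):
            e=np.abs(np.hypot(*(q[:,:2]-c).T)-r); k=e<5; c,r=circ(q[k,:2])
        print(n,nm,len(q),k.sum(),"c",c.round(1),"r",r.round(1),"z",np.median(q[:,2]).round(1),"ray",c0[:2].round(1))
# board & shelf corners
for uv,z in [((173,125),16),((263,126),16),((168,248),16),((262,250),16),((369,114),20),((424,114),20),((372,267),20),((429,266),20),((400,187),20)]:
    print(uv,toplane(s,[uv],z)[0].round(1))
E
```

```text
wideA top 138 138 c [520.5 292.9] r 31.9 z 75.1 ray [517.5 288.8]
wideA side 108 108 c [519.6 292.6] r 30.8 z 75.0 ray [517.5 288.8]
wideB top 145 145 c [423.3 291.3] r 31.8 z 75.1 ray [419.7 286.8]
wideB side 129 128 c [422. 291.] r 31.6 z 74.7 ray [419.7 286.8]
tallA top 100 100 c [630.6 290.7] r 25.1 z 92.7 ray [620.4 285.6]
tallA side 86 86 c [627.6 289.9] r 24.4 z 93.0 ray [620.4 285.6]
tallB top 103 103 c [522.8 180.5] r 24.7 z 92.8 ray [518.3 177.4]
tallB side 107 107 c [521.6 179.3] r 24.7 z 92.5 ray [518.3 177.4]
bel top 84 84 c [631.2 174. ] r 23.0 z 80.3 ray [622.5 172.1]
bel side 99 99 c [629.2 173.5] r 23.7 z 81.0 ray [622.5 172.1]
prop top 104 88 c [414.4 175.9] r 13.1 z 65.1 ray [408.3 174.2]
prop side 93 85 c [411.8 174.3] r 12.7 z 65.1 ray [408.3 174.2]
tallbase top 100 100 c [ 630.4 -239.2] r 24.0 z 97.6 ray [ 623.2 -232.7]
tallbase side 225 225 c [ 628.8 -240.4] r 24.7 z 96.8 ray [ 623.2 -232.7]
widebase top 141 141 c [ 399.8 -234.9] r 32.0 z 79.2 ray [ 397.7 -228. ]
widebase side 324 324 c [ 397.8 -236.1] r 31.7 z 79.2 ray [ 397.7 -228. ]
(173, 125) [685.8 348.8  16. ]
(263, 126) [680.6 113.1  16. ]
(168, 248) [365.1 352.9  16. ]
(262, 250) [359.8 115.5  16. ]
(369, 114) [ 712.1 -163.7   20. ]
(424, 114) [ 713.8 -310.9   20. ]
(372, 267) [ 315.4 -159.4   20. ]
(429, 266) [ 316.  -305.4   20. ]
(400, 187) [ 518.1 -237.4   20. ]
```

```bash
python3 - <<'E'
from m import *
from scipy.spatial.transform import Rotation as Ro
s=env.snapshot("wrist"); c=-s["R"].T@s["t"]; Rt=Ro.from_rotvec(env.get_ee_rot()).as_matrix()
print("cam in tool",Rt.T@(c-env.get_ee_pos()),"\n",(s["R"]@Rt).round(3))
for o in ([np.pi,0,0],[0,np.pi,0]):
  for p in [(520,292),(423,291),(629,290),(522,180),(630,174),(514,-238),(629,-240),(398,-235.5)]:
    for z in (30,330):
      try: q=env.solve_ik([*p,z],o)
      except Exception as e: q=None;
      print(o,p,z,None if q is None else np.round(q,2))
E
```

```text
cam in tool [  75.05238352    0.63457505 -142.23992644] 
 [[ 0.     1.     0.001]
 [-0.955  0.001 -0.297]
 [-0.297 -0.001  0.955]]
[3.141592653589793, 0, 0] (520, 292) 30 [ 0.51  0.21 -0.07  1.29  0.   -2.63]
[3.141592653589793, 0, 0] (520, 292) 330 [ 0.51  0.28  0.59  1.89  0.   -2.63]
[3.141592653589793, 0, 0] (423, 291) 30 [ 0.6   0.02 -0.29  1.27  0.   -2.54]
[3.141592653589793, 0, 0] (423, 291) 330 [ 0.6   0.06  0.34  1.85  0.   -2.54]
[3.141592653589793, 0, 0] (629, 290) 30 [ 0.43  0.44  0.21  1.35  0.   -2.71]
[3.141592653589793, 0, 0] (629, 290) 330 [ 0.43  0.6   1.04  2.01  0.   -2.71]
[3.141592653589793, 0, 0] (522, 180) 30 [ 0.33  0.11 -0.19  1.27  0.   -2.81]
[3.141592653589793, 0, 0] (522, 180) 330 [ 0.33  0.16  0.45  1.86  0.   -2.81]
[3.141592653589793, 0, 0] (630, 174) 30 [ 0.27  0.35  0.09  1.32  0.   -2.87]
[3.141592653589793, 0, 0] (630, 174) 330 [ 0.27  0.45  0.82  1.94  0.   -2.87]
[3.141592653589793, 0, 0] (514, -238) 30 [-0.43  0.14 -0.15  1.28  0.    2.71]
[3.141592653589793, 0, 0] (514, -238) 330 [-0.43  0.19  0.49  1.87  0.    2.71]
[3.141592653589793, 0, 0]
[... 820 characters left out ...]
]
[0, 3.141592653589793, 0] (522, 180) 330 [0.33 0.16 0.45 1.86 0.   0.33]
[0, 3.141592653589793, 0] (630, 174) 30 [0.27 0.35 0.09 1.32 0.   0.27]
[0, 3.141592653589793, 0] (630, 174) 330 [0.27 0.45 0.82 1.94 0.   0.27]
[0, 3.141592653589793, 0] (514, -238) 30 [-0.43  0.14 -0.15  1.28  0.   -0.43]
[0, 3.141592653589793, 0] (514, -238) 330 [-0.43  0.19  0.49  1.87  0.   -0.43]
[0, 3.141592653589793, 0] (629, -240) 30 [-0.36  0.39  0.15  1.33  0.   -0.36]
[0, 3.141592653589793, 0] (629, -240) 330 [-0.36  0.52  0.92  1.97  0.   -0.36]
[0, 3.141592653589793, 0] (398, -235.5) 30 [-0.53 -0.1  -0.4   1.27  0.   -0.53]
[0, 3.141592653589793, 0] (398, -235.5) 330 [-0.53 -0.06  0.22  1.85  0.   -0.53]
```

```bash
cat >> m.py <<'E'
DN=[0,np.pi,0]
CUP={"wide":(60,68,59),"tall":(78,54,46),"bel":(66,51,45)}
def fit(s,c0,ztop,rad=48):
    Q=cloud(s).reshape(-1,3)
    q=Q[(np.abs(Q[:,2]-ztop)<4)&(np.hypot(*(Q[:,:2]-c0).T)<rad)]
    c,r=circ(q[:,:2])
    for _ in range(4):
        k=np.abs(np.hypot(*(q[:,:2]-c).T)-r)<5; c,r=circ(q[k,:2])
    ang=np.arctan2(*(q[k,:2]-c).T[::-1]); cov=(np.histogram(ang,12,(-np.pi,np.pi))[0]>3).sum()
    return c,r,np.median(q[k,2]),k.sum(),cov
def look(p,ztop,name=None):
    env.movep([p[0],p[1],ztop+130],DN); env.wait(0.1)
    s=env.snapshot("wrist")
    if name: cv2.imwrite(f"pics/{name}.png",s["img"][:,:,::-1])
    c,r,z,n,cov=fit(s,np.array(p[:2]),ztop)
    print(name,"c",c.round(2),"r",r.round(2),"z",z.round(1),"n",n,"cov",cov,"t",round(env.get_clock(),1))
    return s,c
E
python3 - <<'E'
from m import *
look((629.5,-239.8),98,"w_tallbase")
look((398.8,-235.5),80,"w_widebase")
E
```

```text
w_tallbase c [ 629.11 -239.45] r 24.6 z 97.2 n 860 cov 12 t 2.4
w_widebase c [ 397.68 -234.85] r 31.35 z 79.2 n 1174 cov 12 t 3.4
```

View pics/w_tallbase.png

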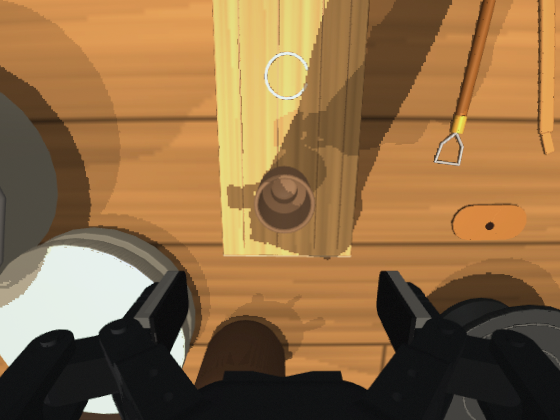

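View pics/w_widebase.png

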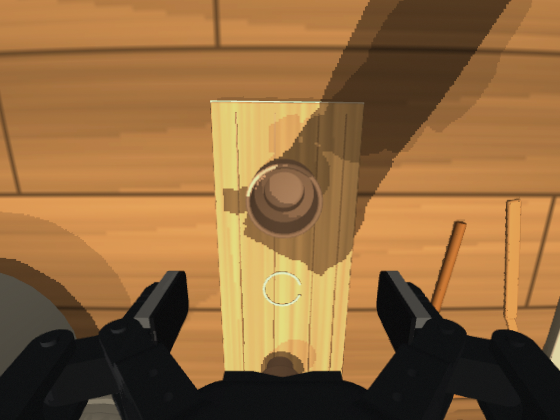

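Tall base rim is at (285,200) and wide base at (285,198). Both are fully covered, and all three cameras agree within 2 mm. I start with the bellied cup, whose placing is the most tolerant.

```bash
cat >> m.py <<'E'
ZG={"wide":22,"tall":36,"bel":10}
def pick(kind,p,name):
    h=CUP[kind][0]; zg=ZG[kind]
    s,c=look(p,16+h,name)
    if np.hypot(*(c-p[:2]))>4: print("DISAGREE",c,p); return None
    env.movep([c[0],c[1],16+zg+70],DN)
    hit=env.move_linear([c[0],c[1],16+zg],v=90,max_force=12)
    f0=env.get_force(); w0=env.get_width()
    env.close(); w=env.get_width(); 
    print("hit",hit,"width mm",round(w*85,1),"tcp",env.get_ee_pos().round(1),"F",(env.get_force()-f0).round(1))
    if hit: return None
    env.move_linear([c[0],c[1],16+zg+70],v=90)
    env.move_linear([c[0],c[1],200+zg],v=200)
    print("lifted width",round(env.get_width()*85,1),"F",env.get_force().round(1),"t",round(env.get_clock(),1))
    return c
def carry(kind,p):
    env.movep([p[0],p[1],200+ZG[kind]],DN)
def lower(kind,p,zo,clear,v=15,mf=5):
    """zo=expected seated origin height; clear=height above it to begin the slow part"""
    zg=ZG[kind]
    env.move_linear([p[0],p[1],zo+clear+zg],v=100)
    env.wait(0.15); f0=env.get_force()
    hit=env.move_linear([p[0],p[1],zo-2+zg],v=v,max_force=mf)
    e=env.get_ee_pos(); print("lower hit",hit,"origin z",round(e[2]-zg,1),"expected",zo,"xy",e[:2].round(1),"F",(env.get_force()-f0).round(1))
    return hit
def letgo(kind,p):
    env.release(); env.wait(0.2); z=env.get_ee_pos()[2]
    env.move_linear([p[0],p[1],z+70],v=90)
E
python3 - <<'E'
from m import *
c=pick("bel",(630,173.8),"w_bel")
s=env.snapshot("wrist"); cv2.imwrite("pics/w_bel_held.png",s["img"][:,:,::-1])
E
```

```text
w_bel c [630.1  174.52] r 23.37 z 81.2 n 832 cov 12 t 5.3
hit False width mm 62.9 tcp [630.8 174.8  27.5] F [-0.6 -0.1  6.6]
lifted width 62.8 F [ 0.3  0.4 -2.1] t 8.7
```

View pics/w_bel_held.png

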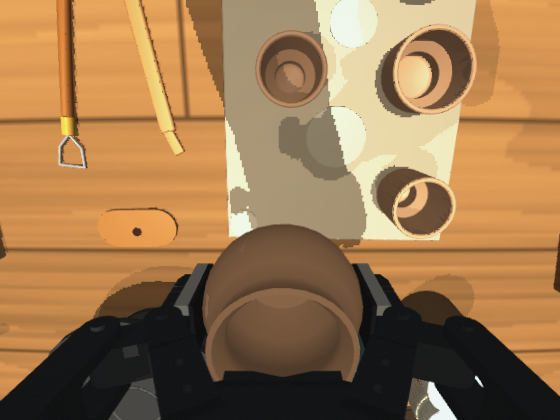

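View pics/w_bel.png

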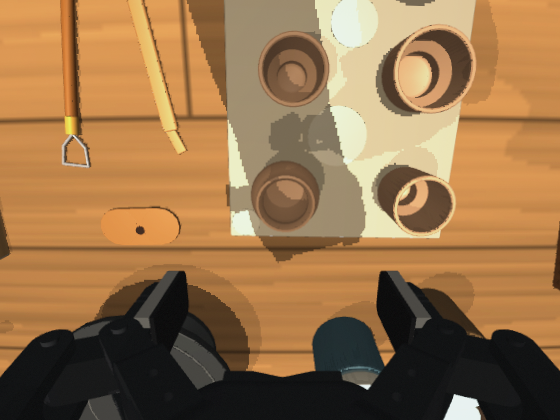

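The bellied cup at (287,195) was picked and is now held upright between the pads. Width 63 mm against a 66 mm belly is plausible. I place it on the bare ring.

```bash
python3 - <<'E'
from m import *
p=(514,-237.5)
carry("bel",p)
print(lower("bel",p,20,12))
letgo("bel",p)
look(p,86,"w_bel_placed")
E
```

```text
lower hit True origin z 21.5 expected 20 xy [ 513.8 -237.5] F [-1.   0.1  7.5]
True
w_bel_placed c [ 513.34 -237.84] r 23.36 z 85.2 n 849 cov 12 t 15.2
```

View pics/w_bel_placed.png

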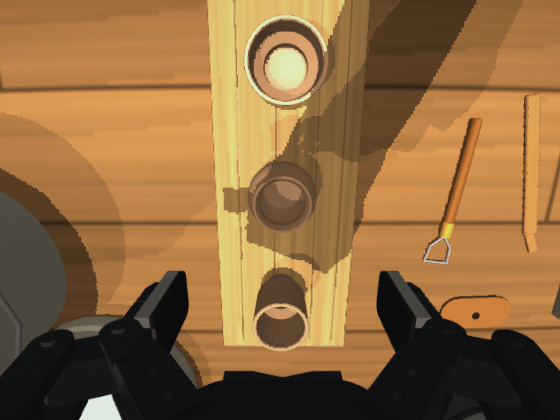

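The bellied cup stands upright at (283,195), measured 0.7 mm from the commanded spot, so the camera calibration to the hand is good. Next is the first wide cup.

```bash
python3 - <<'E'
from m import *
c=pick("wide",(520,292.7),"w_wA")
p=(397.7,-234.9)
if c is not None:
    carry("wide",p)
    s=env.snapshot("wrist"); cv2.imwrite("pics/w_wA_held.png",s["img"][:,:,::-1])
    if lower("wide",p,59,24,v=20):
        z=env.get_ee_pos()[2]-22
        if abs(z-59)<5:
            letgo("wide",p); look(p,119,"w_wA_placed")
E
```

```text
w_wA c [519.99 294.48] r 31.35 z 75.3 n 1170 cov 12 t 17.3
hit False width mm 66.6 tcp [520.7 294.9  39.5] F [ 0.5 -0.5  4.8]
lifted width 67.0 F [ 1.   0.4 -2.2] t 20.6
lower hit True origin z 60.4 expected 59 xy [ 397.6 -234.9] F [ 0.3 -0.6  6.1]
w_wA_placed c [ 397.19 -235.26] r 31.35 z 118.3 n 1185 cov 12 t 27.2
```

```bash
ls pics; python3 -c "
import cv2;a=[cv2.imread('pics/%s.png'%n) for n in('w_wA_held','w_wA_placed')];cv2.imwrite('pics/v1.png',cv2.resize(cv2.hconcat(a),(800,300)))"
```

```text
crop1.png
side0.png
top0.png
w_bel.png
w_bel_held.png
w_bel_placed.png
w_tallbase.png
w_wA.png
w_wA_held.png
w_wA_placed.png
w_widebase.png
wrist0.png
```

View pics/v1.png

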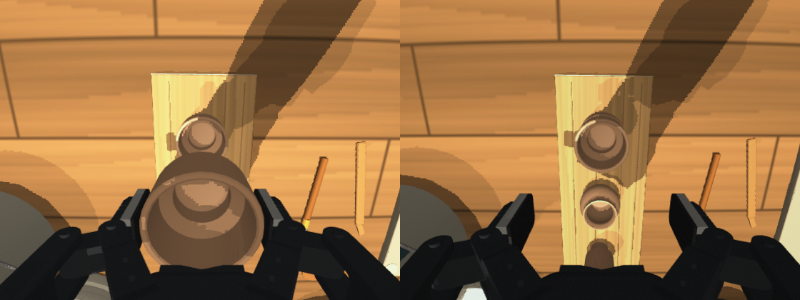

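The first wide cup is seated: its rim is at 118.3 mm against an expected 119, 0.6 mm off the base's axis. The second goes on next.

```bash
cat > go.py <<'E'
from m import *
def do(kind,src,p,zo,clear,n):
    h=CUP[kind][0]
    c=pick(kind,src,"w_"+n)
    if c is None: return
    carry(kind,p)
    if lower(kind,p,zo,clear,v=20):
        z=env.get_ee_pos()[2]-ZG[kind]
        if abs(z-zo)<5:
            letgo(kind,p); return look(p,zo+h,f"w_{n}_placed")
    print("STOPPED")
E
python3 - <<'E'
from go import *
do("wide",(422.6,292),(397.4,-235.1),98,24,"wB")
E
```

```text
w_wB c [420.89 292.78] r 31.37 z 75.2 n 1182 cov 12 t 29.3
hit False width mm 64.1 tcp [421.5 293.2  39.1] F [-0.1  0.8  6.2]
lifted width 64.2 F [ 0.3 -0.3 -2.1] t 32.6
lower hit True origin z 99.0 expected 98 xy [ 397.4 -235. ] F [-0.3 -0.6  6.6]
w_wB_placed c [ 397.   -235.42] r 31.36 z 157.3 n 1182 cov 12 t 38.8
```

View pics/w_wB_placed.png

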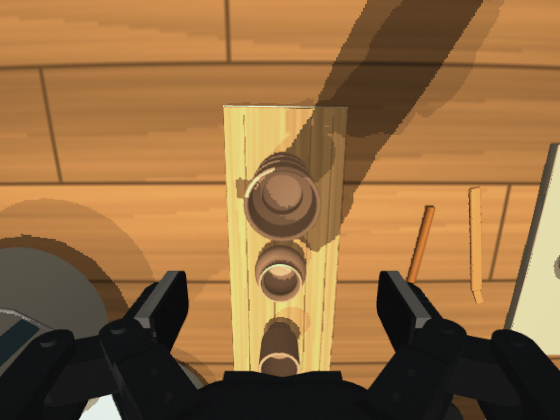

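The wide stack is complete: rim at 157.3 mm (158 expected), seen at (284,200), on axis within 1 mm. Now the tall cups.

```bash
python3 - <<'E'
from go import *
r=do("tall",(522,180),(629,-239.5),74,28,"tB")
E
```

```text
w_tB c [522.76 180.53] r 24.61 z 93.2 n 849 cov 12 t 40.5
hit False width mm 51.8 tcp [523.2 180.7  52.8] F [1.  0.9 5.9]
lifted width 51.2 F [ 0.1 -0.3 -2. ] t 44.0
lower hit True origin z 74.9 expected 74 xy [ 629.  -239.6] F [-0.6  0.4  6.7]
w_tB_placed c [ 628.66 -239.93] r 24.62 z 151.2 n 869 cov 12 t 50.3
```

View pics/w_tB_placed.png

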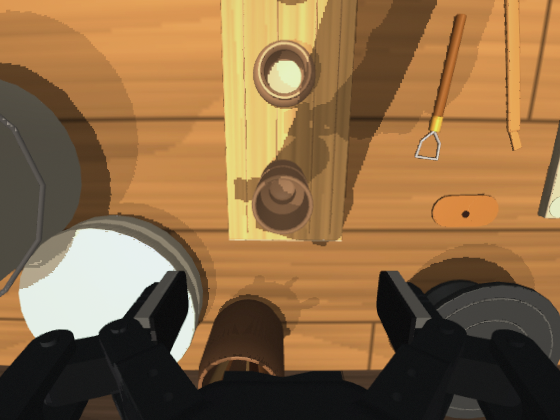

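The first tall cup is seated: rim at 151.2 mm (152 expected), seen at (283,205), on axis within 1 mm. One cup left.

```bash
python3 - <<'E'
from go import *
r=do("tall",(629,291),(628.8,-239.7),128,28,"tA")
E
```

```text
w_tA c [628.97 291.45] r 24.6 z 93.2 n 856 cov 12 t 52.4
hit False width mm 51.3 tcp [629.4 291.7  52.9] F [-0.8 -0.4  4.3]
lifted width 51.6 F [ 0.1  0.2 -2.7] t 55.9
lower hit True origin z 128.9 expected 128 xy [ 628.8 -239.8] F [-0.4 -0.6  7.1]
w_tA_placed c [ 628.57 -240.2 ] r 24.62 z 205.3 n 861 cov 12 t 62.0
```

View pics/w_tA_placed.png

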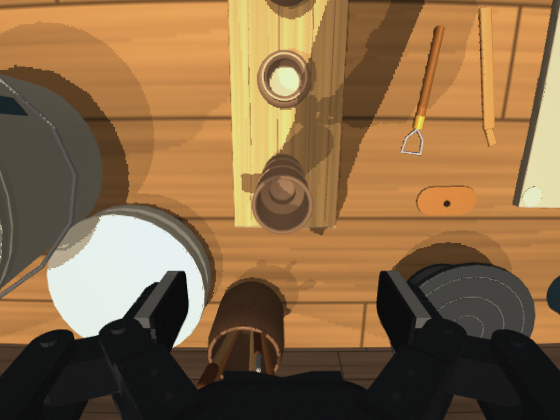

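Tall stack complete: rim at 205.3 mm (206 expected), seen at (281,203). I move aside for a last check with the fixed cameras.

```bash
python3 - <<'E'
from m import *
env.movep([480,60,330],DN); env.wait(0.3)
t=env.snapshot("top"); s=env.snapshot("side")
cv2.imwrite("pics/fin_side.png",s["img"][:,:,::-1])
for n,c0,z in [("wide3",(397,-235),158),("tall3",(629,-240),206),("bel",(513.5,-237.5),86),("prop",(413,175),66)]:
    for m,S in (("top",t),("side",s)):
        try: c,r,zz,k,cov=fit(S,np.array(c0),z,45); print(n,m,c.round(1),r.round(1),zz.round(1),k,cov)
        except Exception as e: print(n,m,"none",e)
print(env.get_clock(),env.get_force().round(1))
E
```

```text
wide3 top [ 399.3 -235.2] 31.6 157.4 171 12
wide3 side [ 397.  -236.7] 31.8 157.2 377 12
tall3 top [ 629.8 -239.7] 25.0 204.7 131 12
tall3 side [ 628.2 -241.1] 24.9 205.0 260 12
bel top [ 514.4 -238.4] 23.8 84.8 92 12
bel side [ 513.4 -238.9] 23.2 85.0 192 12
prop top [413.8 175.9] 13.1 65.0 90 12
prop side [412.7 173.7] 12.9 65.2 86 12
63.65 [-0.1 -0.5 -1.2]
```

View pics/fin_side.png

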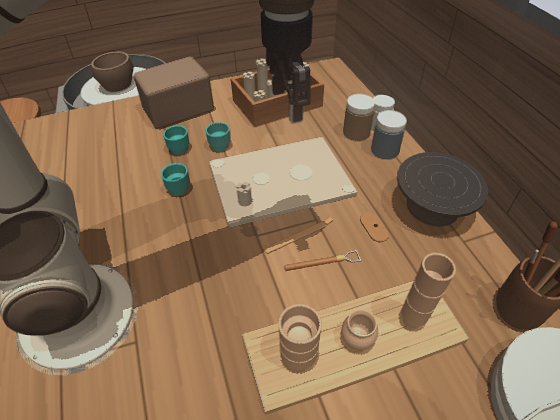

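The side view shows the wide stack at (300,340), the bellied cup at (360,331) and the tall stack at (427,293), all upright. The prop at (244,194) has not moved, and the turquoise cups are untouched. Handing in.

```bash
python3 -c "
from bench import env
env.job_done(); print(env.get_clock())"
```

```text
the job is handed in; nothing more can be done
the job is handed in; nothing more can be done
```

I placed all five cups on the board and handed the job in at about 64 s of the 112 s allowed. The bellied cup is on the bare ring, two wide cups are nested on the wide base and two tall cups on the tall base. I lowered each one slowly until light contact, about 7 N, before letting go.

My last checks showed:
- **Stacks:** the top rims are at 157 mm and 205 mm, against 158 mm and 206 mm expected, so the cups are fully seated. By the wrist camera, their axes are within about 1 mm of the base cups.
- **Bellied cup:** it is upright and about 115 mm from both stack axes.
- **Kiln prop:** it is within 1 mm of where it started.

No check failed. The cameras differed from each other by up to about 3 mm sideways and read heights about 1 mm low throughout, which is close to their stated accuracy.

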